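Slide the tall valve block into the measuring corner

TASK

Push the tall aluminium valve block across the granite into the corner formed by the long fence and the square end stop, so that its foot ends flush along the fence and touching the end stop. It is heavy and tall: push low against its foot so that it slides and never tips, do not lift it, and leave the other loose items where they are.

Things in the scene. Friction and masses are not known exactly. Their poses are not given: they have to be found in the camera images.
- block: Tall bare-aluminium valve block, loose, 0.6 to 1 kg. Foot 52 mm (x) by 116 mm (y) by 25 mm high; on it, centred, the body 40 by 104 mm, up to 80 mm height, with round dark bores. Origin: centre of its underside; y along its length, x towards the fence, z up. It starts 100 to 140 mm before the fence (centre to fence face), up to 0.3 rad askew. Sliding takes about 3 to 9 N; it tips when pushed across its length much above the foot.
- fence: Fixed aluminium fence bar, 360 mm long (y), 30 mm deep (x), 28 mm high, four dark screw heads on top. Origin: at surface height under the middle of its front face, the vertical face towards the robot; x points into the bar, y along it. Block flush: its centre is 26 mm before this face (x = -0.026 in this frame) and the two y axes are parallel.
- stop: Fixed square steel end stop, 60 mm (x) by 24 mm (y) by 36 mm high, standing against the fence near its left or right end (160 mm from the fence's middle; which end varies). Origin: centre of its underside, axes parallel to the fence's. Block touching it: centres 70 mm apart along y.
- post: Fixed round steel post, 24 mm diameter (30 mm at its foot), 36 mm high, at the other end of the fence, 160 mm from its middle and 30 mm before its face. Not a target. Origin: centre of its underside.
- ring_gauge: Loose steel ring, 56 mm outside, 32 mm inside, 20 mm high. Bystander. Origin: centre of its underside.
- gauge_block: Loose steel block 35 x 50 x 30 mm high. Bystander. Origin: centre of its underside.
- jar: Loose small jar, 44 mm diameter, 50 mm high. Bystander. Origin: centre of its underside.
- driver: Loose screwdriver, 150 mm long, lying along its x. Bystander. Origin: about mid-length, underside.
- v_block: Loose steel V-block, about 50 x 80 x 50 mm high, behind the fence. Bystander. Origin: centre of its underside.
- sphere_stand: Loose reference sphere on a stem and 48 mm round foot, 72 mm high, behind the fence. Bystander. Origin: centre of its underside.
Not all that is in view belongs to the job. There is more than one size of the block; the one meant has the size given above. Leave any purple look-alike of the stop alone.

How it is judged:
At the end, for the whole second after the job is handed in: The block stands upright and still on the granite, its foot against the fence (centre within 3 mm of flush, parallel within 0.035 rad) and against the square end stop (within 3.5 mm) (x of block in the frame of fence above -0.029 m and angle between the y axis of block and the y axis of fence, either way round below 0.035 rad and y of block in the frame of stop between -0.0735 and 0.0735 m and angle between block's own z axis and vertical below 0.03 rad and height (world z) of block below 0.003 m and linear speed of block below 0.01 m/s); the robot touches nothing.
It fails at once if the block tips (leans more than 0.12 rad) (angle between block's own z axis and vertical above 0.12 rad).
It fails at once if the block is lifted off the granite (height (world z) of block above 0.006 m).
It fails at once if another loose item is disturbed (moved more than 15 mm) (distance of any of ring_gauge, gauge_block, jar, driver, v_block, sphere_stand from where it was at the start of the episode above 0.015 m).
It also fails if it takes over 64 s, if anything falls off the work surface, if the arm or the gripper's body presses on something with over 40 N, if the wrist force passes 120 N, or if a joint passes its speed limit or range.

ROBOT

A 7-joint arm with a two-finger parallel gripper is mounted at the origin on the work surface. World frame = base frame: x ahead of the robot, y to its left, z up, the work surface at z = 0. Lengths are in m, angles in rad, forces in N, time in s.
With the tool pointing down it reaches from about 0.425 to 1.025 m from the base axis. Payload 9.4 kg.
Tool frame: the origin (TCP) lies on the centre line of the jaws, within the pads' length; the fingertips stand 8 mm ahead of it and the grasp point (between the pads) lies 11 mm behind it; z points along the fingers, y is the line along which they close (so a half turn about z gives the same grasp; the last joint's range is limited). The gripper opens to 93 mm and grips with 3 to 60 N. Pads are 15 mm wide; open, the fingers measure 128 mm over their backs; the gripper's body (75 mm by 188 mm) begins 65 mm behind the grasp point.
Start: joints at [1.212, 0.599, -0.003, 1.599, 0.002, 0.943, -0.08], TCP at [0.202, -0.696, 0.227] pointing down, gripper open.
Joint ranges: [-2.57, 2.57], [-0.35, 1.97], [-1.29, 1.29], [0.11, 2.56], [-1.05, 4.19], [0.11, 1.86], [-2.63, 2.63]. Speed limits (rad/s): [2.22, 2.22, 3.01, 3.01, 3.14, 3.14, 3.14].

INTERFACE

Orientations are given as [roll, pitch, yaw] about the fixed x, y, z axes, in that order (R = Rz(yaw) Ry(pitch) Rx(roll)).
In Python, from workcell import observe, capture, sign_off, search_frame, tip_of gives the robot as it stands.
- The arm moves only by the tool apply_moves, never from a script. Its arguments are lists of equal length, an entry for each row: "slide": the shift along the tool's x, y, z normalised to -1 to 1, where 1 is 0.2 m, a list of three; "roll": the turn about the tool's z normalised to -1 to 1, where 1 is 0.5 rad; "gripper": the opening in per cent of the stroke, from 0 (shut) to 100 (fully open). A call has 1 to 5 rows; each row is the pose to reach, as a shift and turn from the pose commanded when the call began, along the tool's axes at that moment; what a row does not reach only later rows make up. A row lasts 1/8 s, in which the tool goes at most 62.5 mm and 10.7 degrees, less where a joint would pass 70% of its speed; a pose out of reach is approached as far as the arm can. A call with a number of a shift or a turn outside -1 to 1 is refused whole. A call with a gripper value outside its range is refused whole. The fingers move at their own pace and stop on an object; "newtons" is the grip in N (left out, the last holds). Time passes only in rows, so rows that repeat a pose let the fingers close. It gives the time, the measured TCP pose, the force, the opening and the grip force at its end, in the units of the state.
- observe(): the state, without advancing time (a new reading comes with each control period).
- capture(name): name is "scene" or "top"; returns a dict with "color" (400x640x3 uint8, red, green, blue), "fx", "fy", "cx", "cy" (pixels), "dist_coeffs" ([k1, k2, p1, p2, k3] as OpenCV has them; the pictures are not rectified), "position" and "rotation" of the camera in the world. Camera axes: x right, y down, z forward; pixel columns grow to the right and rows downward; lengths in m; the calibration is good to about 2 mm. A picture is of the moment at which its call begins. There is no depth.
- sign_off(): hands the job in; it is judged then, once.
Trained networks look in a picture, given as the dict that the camera call returned (one of the last four; its "shot" number tells which), for a name from the list of things; names that differ only in an ending like _2 or _b are one class to them, and where a whole thing is asked for, a point or a joint stands for the part that bears it (a point fixed in the world has none). Each returns a list of dicts, best first, with "p" (0 to 1); they miss things now and then, are a little off and sometimes report something else, mostly with a low value. They report only what shows in the picture. A call takes as long as a camera call. They do not tell look-alikes from the thing itself.
- search_frame(picture, target): "bbox" ([left, top, right, bottom] in pixels, round what is visible of it).
- tip_of(picture, target): "uv" ([column, row] in pixels: a listed point, or the origin of a listed thing).
The state is a dict: "t": time; "joints": joint angles; "qvel": joint speeds; "joint_efforts": joint torques, N m; "tool_pos": TCP position; "tool_rot": TCP orientation; "wrist_force": force on the tool from outside, world axes, zero at the start; "ft_torque": the same for the moment, N m; "opening": opening from 0.0 (shut) to 1.0 (fully open); "grasp_force": force on a finger pad.
Only numpy, scipy, OpenCV 4.12 (cv2) and the standard library are available. Lean on these libraries where they do the work, as an engineer would, in place of code of your own. Each camera call takes 0.05 s, during which the arm holds its last target. There are 200 camera calls.

## Working session

There is one attempt and no reset: what is moved stays moved. The work goes in short steps, Python scripts to look and compute and a tool call to move; the robot and the scene stay as the last step left them, time stands still between calls to the robot, and variables do not carry over. Pictures are saved under pics/ and viewed, at most 10 in all, crops included, and the job is handed in when it is done.

Besides the shell and the picture viewer there is one more tool, called after ">>>" by a JSON object that holds its "op" and its "data". apply_moves: Moves the arm, as the interface text tells. Scaled input: -1 to 1 covers 0.2 m each way for a shift and 0.5 rad each way for a turn. Its arguments: {"type":"object","properties":{"slide":{"type":"array"},"roll":{"type":"array"},"gripper":{"type":"array"},"newtons":{"type":"number"}},"required":["slide","roll","gripper"]}

```bash
mkdir -p pics
cat > h.py <<'E'
import numpy as np, cv2
from workcell import observe, capture, sign_off, search_frame, tip_of
def ray(c,uv,z=0.):
    K=np.array([[c['fx'],0,c['cx']],[0,c['fy'],c['cy']],[0,0,1.]])
    p=cv2.undistortPoints(np.array([[uv]],float),K,np.array(c['dist_coeffs'],float))[0,0]
    d=np.array(c['rotation'])@np.array([p[0],p[1],1.]); o=np.array(c['position'])
    return o+d*(z-o[2])/d[2]
def proj(c,P):
    K=np.array([[c['fx'],0,c['cx']],[0,c['fy'],c['cy']],[0,0,1.]])
    R=np.array(c['rotation']).T; t=-R@np.array(c['position'])
    return cv2.projectPoints(np.array(P,float).reshape(-1,3),cv2.Rodrigues(R)[0],t,K,np.array(c['dist_coeffs'],float))[0][:,0]
def save(c,n): cv2.imwrite('pics/'+n,c['color'][:,:,::-1])
E
python3 - <<'E'
from h import *
np.set_printoptions(precision=3,suppress=True)
print(observe())
for n in('top','scene'):
    c=capture(n); save(c,n+'0.png'); print(n,c['position'],c['fx'],np.array(c['rotation']).tolist())
    for t in 'block fence stop post ring_gauge gauge_block jar driver v_block sphere_stand'.split():
        for d in tip_of(c,t)[:3]: print(t,round(d['p'],2),np.round(d['uv'],1),ray(c,d['uv'])[:2])
E
```

```text
{'t': 0.0, 'joints': array([ 1.212,  0.6  , -0.003,  1.6  ,  0.002,  0.943, -0.08 ]), 'qvel': array([-0.003, -0.001,  0.003,  0.   ,  0.001,  0.   , -0.001]), 'joint_efforts': array([ -0.   , -76.506,   1.497, -25.234,  -0.052,   0.017,   0.   ]), 'tool_pos': array([ 0.201, -0.696,  0.226]), 'tool_rot': array([-3.14 ,  0.   ,  0.282]), 'wrist_force': array([ 0.284, -0.424, -0.149]), 'ft_torque': array([-0.   ,  0.007,  0.002]), 'grasp_force': 0.0, 'opening': 0.9988962882296939}
top [0.506 0.021 0.807] 401.2127665158908 [-3.0173878101508422, 0.02153106941830507, -1.5932045571287312]Traceback (most recent call last):
  File "<stdin>", line 7, in <module>
  File "h.py", line 7, in ray
    return o+d*(z-o[2])/d[2]
                        ~^^^
IndexError: invalid index to scalar variable.
```

```bash
sed -i "s/np.array(c\['rotation'\])/rot(c)/; 2a from scipy.spatial.transform import Rotation\ndef rot(c): return Rotation.from_euler('xyz',c['rotation']).as_matrix()" h.py
python3 - <<'E'
from h import *
np.set_printoptions(precision=3,suppress=True)
for n in('top','scene'):
    c=capture(n); save(c,n+'0.png'); print(n,c['position'],c['fx'],c['rotation'])
    for t in 'block fence stop post ring_gauge gauge_block jar driver v_block sphere_stand'.split():
        for d in tip_of(c,t)[:3]: print(t,round(d['p'],2),np.round(d['uv'],1),ray(c,d['uv'])[:2])
E
```

```text
top [0.506 0.021 0.807] 401.2127665158908 [-3.017  0.022 -1.593]
block 0.94 [346.5 223.9] [ 0.553 -0.008]
block 0.8 [362.3 320.2] [ 0.364 -0.034]
block 0.77 [293.9 293.6] [0.418 0.099]
fence 0.65 [362.5 162.8] [ 0.677 -0.045]
stop 0.84 [240.2 132.5] [0.749 0.207]
stop 0.6 [284.5 169.7] [0.667 0.115]
post 0.67 [444.8 188.3] [ 0.62  -0.209]
ring_gauge 0.73 [446.3 274. ] [ 0.45  -0.202]
gauge_block 0.86 [267.6 242.6] [0.519 0.151]
jar 0.72 [493.4 222.8] [ 0.548 -0.302]
driver 0.83 [226.  196.3] [0.615 0.236]
v_block 0.98 [337.1 116.5] [0.777 0.005]
v_block 0.7 [285.6 168.7] [0.669 0.113]
sphere_stand 0.6 [420.3 128.9] [ 0.746 -0.166]
sphere_stand 0.54 [494.1 224.7] [ 0.544 -0.303]
scene [1.255 0.6   0.572] 422.05796358859 [-2.115  0.007  2.291]
block 0.73 [321.5 199.6] [ 0.538 -0.013]
block 0.73 [354.3 171.1] [ 0.353 -0.045]
block 0.55 [381.3 192.1] [0.404 0.084]
fence 0.57 [269.  216.9] [ 0.684 -0.058]
fence 0.25 [378.8 221.9] [0.527 0.159]
stop 0.94 [333.5 278.1] [0.753 0.202]
stop 0.67 [325.3 241.5] [0.671 0.112]
post 0.6 [248.3 189.8] [ 0.629 -0.198]
ring_gauge 0.68 [290.1 167.6] [ 0.459 -0.204]
jar 0.75 [245.8 167.6] [ 0.545 -0.306]
v_block 0.92 [251.9 245.6] [ 0.789 -0.002]
sphere_stand 0.55 [218.7 212.9] [ 0.754 -0.166]
```

View pics/top0.png

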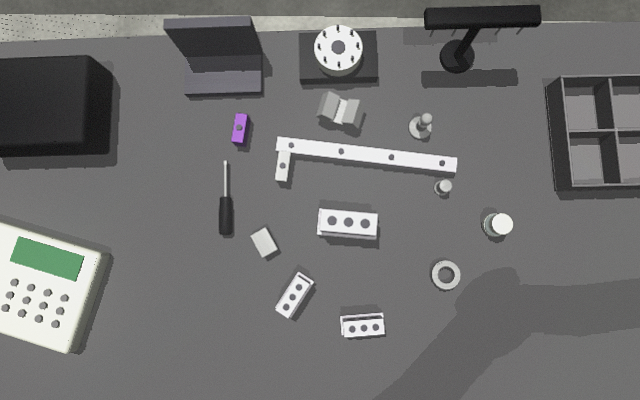

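View pics/scene0.png

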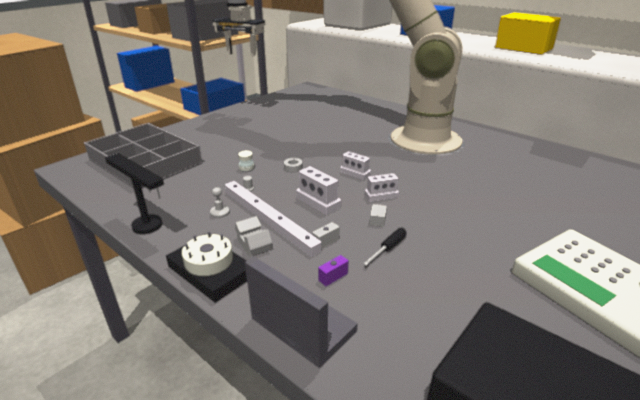

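Three block look-alikes in the top picture: (347,224), (362,322) and (295,294). The first is clearly the largest and closest to the fence, about 116 mm long, so it is the one meant. The grey stop at (284,166) stands against the fence's left end; the purple one at (240,128) is the decoy. An enlarged crop will confirm this.

Run:
```python
from h import *
np.set_printoptions(precision=4,suppress=True)
c=capture('top'); im=c['color'].copy()
g=cv2.cvtColor(im,cv2.COLOR_RGB2GRAY)
m=(g>150).astype(np.uint8)
n,l,s,_=cv2.connectedComponentsWithStats(m)
for i in range(1,n):
    x,y,w,h,a=s[i]
    if a>300 and 220<x<480 and 120<y<350:
        ct=max(cv2.findContours((l==i).astype(np.uint8),0,cv2.CHAIN_APPROX_NONE)[0],key=len)
        r=cv2.minAreaRect(ct); print(s[i],r); print(cv2.boxPoints(r))
cr=cv2.resize(im[120:320,225:475],None,fx=3,fy=3,interpolation=cv2.INTER_CUBIC)
cv2.imwrite('pics/c1.png',cr[:,:,::-1])
```

```text
[ 275  136  183   46 2999] ((364.4829406738281, 168.14505004882812), (182.2139129638672, 44.107566833496094), 6.709836959838867)
[[271.4232 179.4027]
 [276.5768 135.5973]
 [457.5427 156.8874]
 [452.3891 200.6928]]
[ 317  208   61   28 1162] ((347.0089111328125, 221.50018310546875), (59.95471954345703, 26.067270278930664), 1.023030161857605)
[[316.8036 233.9965]
 [317.269  207.9334]
 [377.2142 209.0038]
 [376.7488 235.067 ]]
[250 228  27  29 446] ((263.3302001953125, 242.09437561035156), (25.156301498413086, 17.7745304107666), 60.945396423339844)
[[249.4528 235.4151]
 [264.9906 226.7831]
 [277.2076 248.7736]
 [261.6698 257.4057]]
[432 260  29  29 410] ((446.0, 274.0), (28.0, 28.0), 0.0)
[[432. 288.]
 [432. 260.]
 [460. 260.]
 [460. 288.]]
[275 272  39  46 698] ((293.230712890625, 294.65380859375), (18.859806060791016, 45.208065032958984), 33.690067291259766)
[[272.8461 308.2307]
 [297.923  270.6154]
 [313.6153 281.0769]
 [288.5384 318.6923]]
[340 312  45  25 710] ((361.97894287109375, 324.5875244140625), (21.834224700927734, 43.52611541748047), 85.10090637207031)
[[339.363  315.5689]
 [382.7302 311.8517]
 [384.5948 333.6062]
 [341.2277 337.3233]]
```

View pics/c1.png

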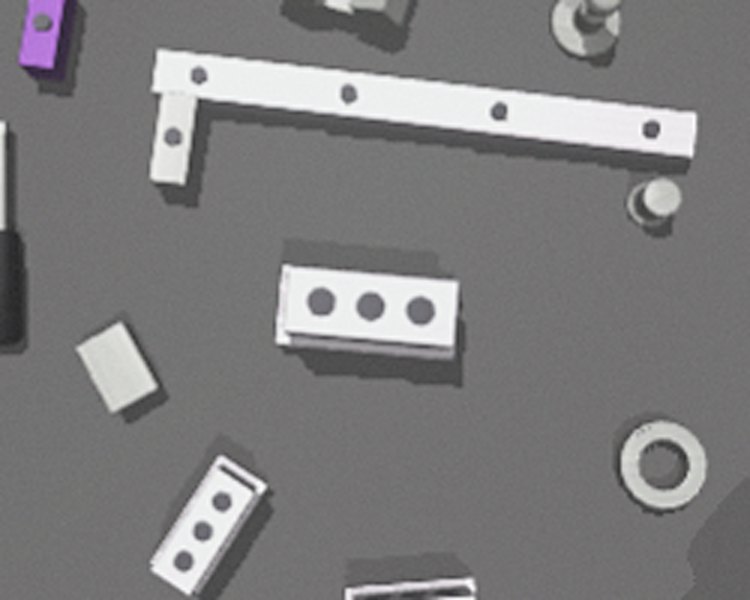

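The crop confirms it: the block at (347,223) has three bores and is the large one. The fence runs from (277,140) to (456,168), with the stop at (283,166). The small blocks at (295,294) and (362,322) are about 85 mm long.

Run:
```python
from h import *
np.set_printoptions(precision=4,suppress=True)
c=capture('top')
P=lambda u,v,z: ray(c,((u+.5)/3-.5+225,(v+.5)/3-.5+120),z)[:2]
a,b=P(157,93,.028),P(692,158,.028); print('fence',a,b,np.linalg.norm(a-b))
yf=(a-b)/np.linalg.norm(a-b); xf=np.array([yf[1],-yf[0]]); F=(a+b)/2
print('yf',yf,'yaw',np.arctan2(-xf[0]*0+xf[1],xf[0]),'F',F)
st=P(173,137,.036); print('stop',st,'in F',(st-F)@xf,(st-F)@yf)
bo=[P(322,301,.08),P(371,306,.08),P(420,310,.08)]
d=bo[0]-bo[2];d/=np.linalg.norm(d)
co=[P(*q,.08) for q in((290,266),(459,281),(456,346),(287,334))]
print('len',np.linalg.norm(co[0]-co[1]),np.linalg.norm(co[0]-co[3]))
B=np.mean(co,0); print('bores',bo,'corner mean',B)
for d in (d,(co[0]-co[1])/np.linalg.norm(co[0]-co[1])): print('byaw rel fence',np.arctan2(d[1],d[0])-np.arctan2(yf[1],yf[0]))
B=bo[1]; print('block in F',(B-F)@xf,(B-F)@yf)
for n,uv in dict(gb=(267,243),ring=(446,274),post=(441,188),smallA=(293,296)).items():
    w=ray(c,uv)[:2]; print(n,w,(w-F)@xf,(w-F)@yf)
```

```text
fence [0.7007 0.1268] [ 0.6476 -0.2237] 0.3544707962701655
yf [0.1498 0.9887] yaw -0.15037098041179858 F [ 0.6741 -0.0484]
stop [0.6689 0.1154] in F -0.029693528817417512 0.16124150202935417
len 0.10264162743316006 0.04122654788915685
bores [array([0.5562, 0.0207]), array([ 0.5525, -0.0088]), array([ 0.5493, -0.0382])] corner mean [ 0.5521 -0.0099]
byaw rel fence 0.034662662739227024
byaw rel fence 0.03691254520975562
block in F -0.12621957871693612 0.020954586296805335
gb [0.5186 0.1522] -0.18377469951933653 0.17511184885208225
ring [ 0.4497 -0.2015] -0.19896478183925526 -0.1849234233763355
post [ 0.6212 -0.2015] -0.0293582445512215 -0.15926917668103746
smallA [0.4135 0.1013] -0.28013368572929104 0.10902646371100631
```

```bash
cat >> h.py <<'E'
F=np.array([.6741,-.0484]); YAW=-.1504
xf=np.array([np.cos(YAW),np.sin(YAW)]); yf=np.array([-xf[1],xf[0]])
def toF(w): return np.array([(np.array(w[:2])-F)@xf,(np.array(w[:2])-F)@yf])
def to(x=None,y=None,z=None,w=None,yaw=YAW):
    s=observe(); p=np.array(s['tool_pos']); R=Rotation.from_euler('xyz',s['tool_rot']).as_matrix()
    if w is None: w=F+x*xf+y*yf
    d=R.T@(np.array([w[0],w[1],z])-p)
    print('t',round(s['t'],2),'F',toF(p),'z',p[2],'yaw',s['tool_rot'][2],'f',s['wrist_force'],'| slide',np.round(d/.2,3),'roll',np.round((s['tool_rot'][2]-yaw)/.5,3))
np.set_printoptions(precision=4,suppress=True)
E
python3 -c "
from h import *
to(w=(.42,-.45),z=.2)
to(-.19,.021,.2)"
```

```text
t 1.3 F [-0.3701 -0.7115] z 0.22662334563435074 yaw 0.2817952334415996 f [-0.1047  0.3155  0.0669] | slide [ 1.392 -0.88   0.133] roll 0.864
t 1.3 F [-0.3701 -0.7115] z 0.22662334563435074 yaw 0.2817952334415996 f [-0.1047  0.3155  0.0669] | slide [ 2.352 -2.949  0.133] roll 0.864
```

>>> {"op": "apply_moves", "data": {"slide": [[0.95, -0.6, 0.05], [0.95, -0.6, 0.05], [0.95, -0.6, 0.05], [0.95, -0.6, 0.05], [0.95, -0.6, 0.05]], "roll": [[0.3], [0.6], [0.864], [0.864], [0.864]], "gripper": [60, 60, 60, 60, 60]}}

```text
validation failed for argument at $.ro...
```

```bash
python3 -c "
from h import *
to(-.19,.021,.2)"
```

```text
t 1.3 F [-0.3701 -0.7115] z 0.22662334563435074 yaw 0.2817952334415996 f [-0.1047  0.3155  0.0669] | slide [ 2.352 -2.949  0.133] roll 0.864
```

>>> {"op": "apply_moves", "data": {"slide": [[0.95, -0.6, 0.05], [0.95, -0.6, 0.05], [0.95, -0.6, 0.05], [0.95, -0.6, 0.05], [0.95, -0.6, 0.05]], "roll": [0.3, 0.6, 0.864, 0.864, 0.864], "gripper": [60, 60, 60, 60, 60]}}

```text
t: 1.92
tool_pos: [0.3539, -0.5254, 0.2166]
tool_rot: [-3.14, -0.001, -0.144]
wrist_force: [0.7, -0.1, 0.4]
opening: 0.608
grasp_force: 0.0
```

```bash
python3 -c "
from h import *
to(-.19,.021,.2)"
```

```text
t 1.93 F [-0.2451 -0.5196] z 0.21663830133485026 yaw -0.14429987586193582 f [ 0.6965 -0.09    0.3728] | slide [ 0.292 -2.701  0.087] roll 0.012
```

>>> {"op": "apply_moves", "data": {"slide": [[0.3, -1, 0.05], [0.3, -1, 0.05], [0.3, -1, 0.05], [0.3, -1, 0.05], [0.3, -1, 0.05]], "roll": [0, 0, 0, 0, 0], "gripper": [60, 60, 60, 60, 60]}}

```text
t: 2.55
tool_pos: [0.4404, -0.3391, 0.2068]
tool_rot: [3.141, -0.0, -0.148]
wrist_force: [-0.1, -0.8, 0.7]
opening: 0.6
grasp_force: 0.0
```

>>> {"op": "apply_moves", "data": {"slide": [[0, -1, 0], [0, -1, 0], [0, -1, 0], [0, -1, 0], [0, -1, 0]], "roll": [0, 0, 0, 0, 0], "gripper": [60, 60, 60, 60, 60]}}

```text
t: 3.18
tool_pos: [0.47, -0.1432, 0.2068]
tool_rot: [3.141, -0.0, -0.151]
wrist_force: [0.4, -0.2, 0.3]
opening: 0.603
grasp_force: 0.0
```

>>> {"op": "apply_moves", "data": {"slide": [[0, -0.7, 0.2], [0, -0.7, 0.4], [0, -0.7, 0.4], [0, -0.7, 0.4]], "roll": [0, 0, 0, 0], "gripper": [60, 60, 60, 60]}}

```text
t: 3.68
tool_pos: [0.4909, -0.0041, 0.125]
tool_rot: [3.14, 0.003, -0.15]
wrist_force: [-0.8, -0.1, 0.0]
opening: 0.603
grasp_force: 0.0
```

```bash
python3 -c "
from h import *
to(-.19,.021,.015)"
```

```text
t 3.67 F [-0.1878  0.0164] z 0.12497369180128956 yaw -0.15006426874268342 f [-0.8107 -0.1128  0.0193] | slide [-0.01  -0.024  0.55 ] roll 0.001
```

>>> {"op": "apply_moves", "data": {"slide": [[-0.02, -0.025, 0.3], [-0.02, -0.025, 0.5], [-0.02, -0.025, 0.55], [-0.02, -0.025, 0.55]], "roll": [0, 0, 0, 0], "gripper": [60, 60, 60, 60]}}

```text
t: 4.18
tool_pos: [0.488, 0.0002, 0.017]
tool_rot: [3.141, 0.0, -0.153]
wrist_force: [0.1, 0.2, 0.9]
opening: 0.605
grasp_force: 0.0
```

>>> {"op": "apply_moves", "data": {"slide": [[0.04, 0, 0], [0.08, 0, 0], [0.11, 0, 0], [0.14, 0, 0], [0.17, 0, 0]], "roll": [0, 0, 0, 0, 0], "gripper": [60, 60, 60, 60, 60]}}

```text
t: 4.8
tool_pos: [0.5205, -0.0026, 0.0166]
tool_rot: [3.141, 0.002, -0.149]
wrist_force: [-6.9, 1.9, 4.4]
opening: 0.599
grasp_force: 3.3
```

```bash
python3 -c "
from h import *
to(-.10,.021,.015)
c=capture('top')
cv2.imwrite('pics/c2.png',cv2.resize(c['color'][120:290,225:475],None,fx=3,fy=3,interpolation=cv2.INTER_CUBIC)[:,:,::-1])"
```

```text
t 4.8 F [-0.1588  0.0223] z 0.01658563522269963 yaw -0.14932478406092864 f [-6.9401  1.9278  4.3926] | slide [0.294 0.007 0.007] roll 0.002
```

View pics/c2.png

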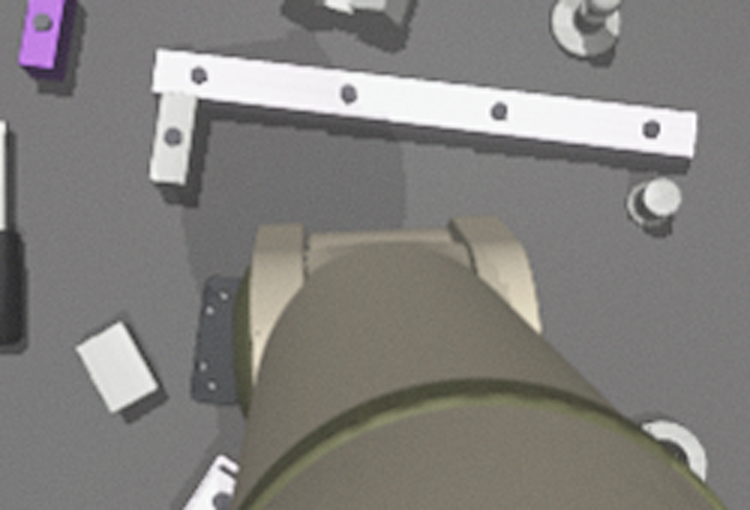

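The arm hides the block from the top camera. The fence at (277,140)–(456,168) and the gauge block at (263,242) are undisturbed. The contact force of about 7 N fits a sliding block, so I'll keep pushing.

>>> {"op": "apply_moves", "data": {"slide": [[0.04, 0, 0], [0.08, 0, 0], [0.12, 0, 0], [0.16, 0, 0], [0.2, 0, 0]], "roll": [0, 0, 0, 0, 0], "gripper": [60, 60, 60, 60, 60]}}

```text
t: 5.48
tool_pos: [0.5589, -0.0089, 0.0163]
tool_rot: [3.141, 0.004, -0.15]
wrist_force: [-6.5, 0.8, 4.1]
opening: 0.597
grasp_force: 2.9
```

```bash
python3 -c "
from h import *
to(-.065,.021,.015)
c=capture('scene')
cv2.imwrite('pics/c3.png',cv2.resize(c['color'][130:280,220:420],None,fx=4,fy=4,interpolation=cv2.INTER_CUBIC)[:,:,::-1])"
```

```text
t 5.47 F [-0.1198  0.0218] z 0.016309200751552996 yaw -0.15011717076894748 f [-6.508   0.7757  4.0826] | slide [0.274 0.004 0.005] roll 0.001
```

View pics/c3.png

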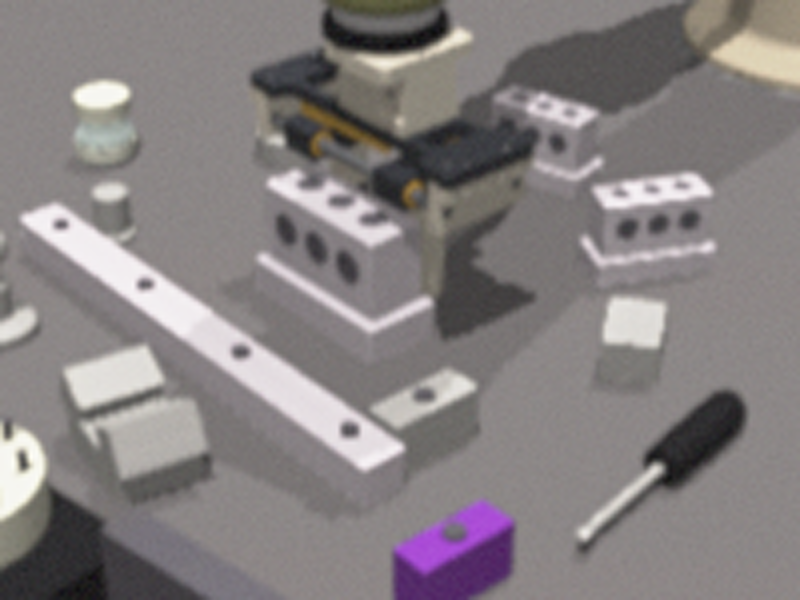

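In the crop the block stands upright, parallel to the fence, with both fingers on its foot. It is about half way, roughly 35–40 mm short of the fence.

>>> {"op": "apply_moves", "data": {"slide": [[0.04, 0, 0], [0.08, 0, 0], [0.12, 0, 0], [0.16, 0, 0], [0.2, 0, 0]], "roll": [0, 0, 0, 0, 0], "gripper": [60, 60, 60, 60, 60]}}

```text
t: 6.15
tool_pos: [0.6008, -0.015, 0.0164]
tool_rot: [3.142, 0.0, -0.15]
wrist_force: [-2.2, 0.1, -2.9]
opening: 0.6
grasp_force: 1.4
```

>>> {"op": "apply_moves", "data": {"slide": [[0.02, 0, 0], [0.035, 0, 0], [0.05, 0, 0], [0.06, 0, 0], [0.07, 0, 0]], "roll": [0, 0, 0, 0, 0], "gripper": [60, 60, 60, 60, 60]}}

```text
t: 6.78
tool_pos: [0.6142, -0.0169, 0.0166]
tool_rot: [3.142, 0.0, -0.15]
wrist_force: [-2.7, 0.2, -0.5]
opening: 0.604
grasp_force: 1.5
```

```bash
python3 -c "
from h import *
to(-.06,.021,.015)"
```

```text
t 6.78 F [-0.064   0.0221] z 0.016601011010876278 yaw -0.1501337742075668 f [-2.6976  0.1684 -0.5455] | slide [0.02  0.006 0.008] roll 0.001
```

>>> {"op": "apply_moves", "data": {"slide": [[0.01, 0, 0], [0.02, 0, 0], [0.03, 0, 0], [0.03, 0, 0]], "roll": [0, 0, 0, 0], "gripper": [60, 60, 60, 60]}}

```text
t: 7.28
tool_pos: [0.6183, -0.0176, 0.0166]
tool_rot: [3.141, 0.004, -0.15]
wrist_force: [-8.2, 0.9, 4.4]
opening: 0.601
grasp_force: 4.1
```

>>> {"op": "apply_moves", "data": {"slide": [[0.01, 0, 0], [0.015, 0, 0], [0.015, 0, 0]], "roll": [0, 0, 0], "gripper": [60, 60, 60]}}

```text
t: 7.65
tool_pos: [0.6184, -0.0177, 0.0165]
tool_rot: [3.141, 0.009, -0.149]
wrist_force: [-14.8, 2.2, 11.6]
opening: 0.595
grasp_force: 8.0
```

The block is seated on the fence: force rises and the arm no longer moves. Next I go round to its right end.

>>> {"op": "apply_moves", "data": {"slide": [[-0.1, 0, 0], [-0.3, 0, 0], [-0.3, 0, 0], [-0.3, 0, 0]], "roll": [0, 0, 0, 0], "gripper": [60, 60, 0, 0]}}

```text
t: 8.15
tool_pos: [0.5658, -0.0094, 0.0171]
tool_rot: [-3.141, -0.003, -0.15]
wrist_force: [0.4, 0.1, -0.2]
opening: 0.432
grasp_force: 0.0
```

```bash
python3 -c "
from h import *
to(-.12,-.085,.0165); to(-.026,-.085,.0165)
c=capture('top')
for d in tip_of(c,'block')[:3]: print(d,toF(ray(c,d['uv'])))"
```

```text
t 8.15 F [-0.1129  0.0224] z 0.01708757265342333 yaw -0.1501855349458372 f [ 0.4247  0.0931 -0.174 ] | slide [-0.035  0.537  0.003] roll 0.0
t 8.15 F [-0.1129  0.0224] z 0.01708757265342333 yaw -0.1501855349458372 f [ 0.4247  0.0931 -0.174 ] | slide [0.435 0.537 0.004] roll 0.0
{'uv': [294.8, 294.8], 'p': 0.92} [-0.2774  0.1058]
```

>>> {"op": "apply_moves", "data": {"slide": [[0, 0.25, 0], [0, 0.54, 0], [0, 0.54, 0], [0.2, 0.54, 0], [0.43, 0.54, 0]], "roll": [0, 0, 0, 0, 0], "gripper": [0, 0, 0, 0, 0]}}

```text
t: 8.88
tool_pos: [0.6343, -0.1286, 0.0168]
tool_rot: [-3.141, -0.0, -0.15]
wrist_force: [0.6, 0.1, -0.0]
opening: 0.005
grasp_force: 0.0
```

>>> {"op": "apply_moves", "data": {"slide": [[0, -0.02, 0], [0, -0.05, 0], [0, -0.08, 0], [0, -0.11, 0], [0, -0.14, 0]], "roll": [0, 0, 0, 0, 0], "gripper": [0, 0, 0, 0, 0]}}

```text
t: 9.5
tool_pos: [0.6367, -0.1007, 0.0167]
tool_rot: [3.142, 0.0, -0.15]
wrist_force: [-0.1, -0.1, -0.4]
opening: 0.004
grasp_force: 0.0
```

```bash
python3 -c "
from h import *
to(-.026,.01,.0165)
c=capture('scene')
cv2.imwrite('pics/c4.png',cv2.resize(c['color'][130:280,220:420],None,fx=4,fy=4,interpolation=cv2.INTER_CUBIC)[:,:,::-1])"
```

```text
t 9.5 F [-0.0292 -0.0573] z 0.016732255761548197 yaw -0.14988379177750777 f [-0.11   -0.0587 -0.3824] | slide [ 0.016 -0.337  0.001] roll 0.001
```

View pics/c4.png

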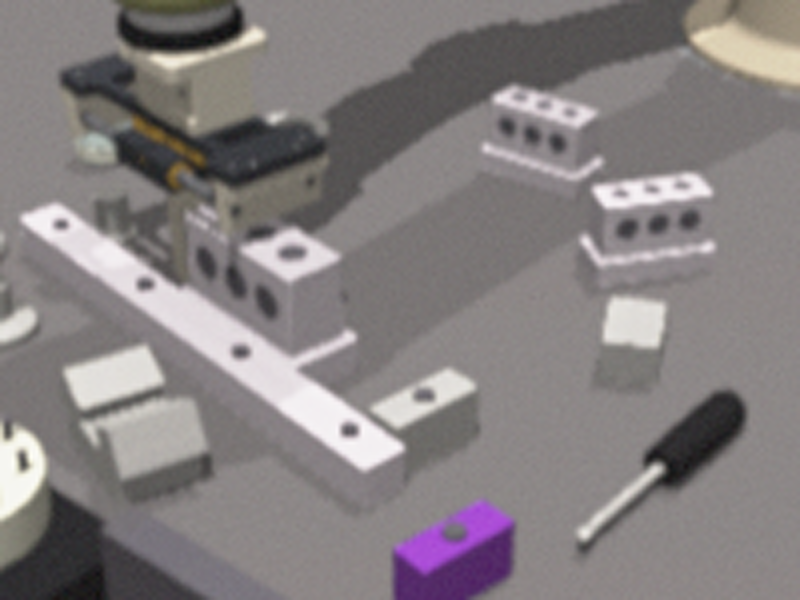

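The block is flush on the fence, with the fingers just behind its right end, and the stop is about 70 mm ahead.

>>> {"op": "apply_moves", "data": {"slide": [[0, -0.03, 0], [0, -0.06, 0], [0, -0.09, 0], [0, -0.12, 0], [0, -0.15, 0]], "roll": [0, 0, 0, 0, 0], "gripper": [0, 0, 0, 0, 0]}}

```text
t: 10.18
tool_pos: [0.6412, -0.0716, 0.0166]
tool_rot: [3.141, 0.0, -0.15]
wrist_force: [-0.8, -4.3, 1.8]
opening: 0.006
grasp_force: 2.6
```

>>> {"op": "apply_moves", "data": {"slide": [[0, -0.03, 0], [0, -0.06, 0], [0, -0.09, 0], [0, -0.12, 0], [0, -0.15, 0]], "roll": [0, 0, 0, 0, 0], "gripper": [0, 0, 0, 0, 0]}}

```text
t: 10.8
tool_pos: [0.6457, -0.0418, 0.0166]
tool_rot: [3.141, 0.0, -0.15]
wrist_force: [-0.7, -5.6, 2.3]
opening: 0.006
grasp_force: 2.6
```

```bash
python3 -c "
from h import *
to(-.026,.0145,.0165)"
```

```text
t 10.8 F [-0.0291  0.0022] z 0.016642013062190136 yaw -0.1503146894773153 f [-0.7075 -5.5546  2.3215] | slide [ 0.015 -0.061  0.001] roll 0.0
```

>>> {"op": "apply_moves", "data": {"slide": [[0, -0.02, 0], [0, -0.04, 0], [0, -0.055, 0], [0, -0.065, 0], [0, -0.075, 0]], "roll": [0, 0, 0, 0, 0], "gripper": [0, 0, 0, 0, 0]}}

```text
t: 11.42
tool_pos: [0.6478, -0.0273, 0.0166]
tool_rot: [3.141, 0.0, -0.15]
wrist_force: [-1.3, -4.8, 2.7]
opening: 0.001
grasp_force: 2.8
```

```bash
python3 -c "
from h import *
to(-.026,.0145,.0165)"
```

```text
t 11.43 F [-0.0291  0.0169] z 0.016593990933299493 yaw -0.15042152399699038 f [-1.2789 -4.8206  2.6892] | slide [0.016 0.012 0.   ] roll -0.0
```

>>> {"op": "apply_moves", "data": {"slide": [[0, -0.01, 0], [0, -0.015, 0], [0, -0.02, 0], [0, -0.02, 0]], "roll": [0, 0, 0, 0], "gripper": [0, 0, 0, 0]}}

```text
t: 11.92
tool_pos: [0.648, -0.0263, 0.0167]
tool_rot: [3.138, 0.001, -0.152]
wrist_force: [-2.4, -11.8, 3.2]
opening: 0.006
grasp_force: 6.3
```

>>> {"op": "apply_moves", "data": {"slide": [[0, -0.01, 0], [0, -0.01, 0]], "roll": [0, 0], "gripper": [0, 0]}}

```text
t: 12.18
tool_pos: [0.6479, -0.0262, 0.0167]
tool_rot: [3.137, 0.001, -0.154]
wrist_force: [-3.1, -17.2, 4.4]
opening: 0.006
grasp_force: 8.7
```

>>> {"op": "apply_moves", "data": {"slide": [[0, 0.1, 0], [0, 0.2, 0], [-0.3, 0.2, 0], [-0.48, 0.2, 0], [-0.48, 0.2, 0]], "roll": [0, 0, 0, 0, 0], "gripper": [0, 0, 0, 60, 60]}}

```text
t: 12.8
tool_pos: [0.5452, -0.0462, 0.0167]
tool_rot: [-3.141, 0.003, -0.15]
wrist_force: [1.0, 0.8, 0.1]
opening: 0.171
grasp_force: 0.0
```

```bash
python3 -c "
from h import *
to(-.075,.088,.0165);to(-.125,.088,.0165)
print(observe()['opening'])"
```

```text
t 12.8 F [-0.1277 -0.0171] z 0.01670758810309138 yaw -0.149864520505268 f [1.0158 0.7977 0.1375] | slide [ 0.264 -0.525  0.   ] roll 0.001
t 12.8 F [-0.1277 -0.0171] z 0.01670758810309138 yaw -0.149864520505268 f [1.0158 0.7977 0.1375] | slide [ 0.014 -0.526  0.001] roll 0.001
0.1706139969983172
```

>>> {"op": "apply_moves", "data": {"slide": [[0, -0.25, 0], [0, -0.5, 0], [0, -0.5, 0], [0.15, -0.5, 0], [0.27, -0.5, 0]], "roll": [0, 0, 0, 0, 0], "gripper": [50, 50, 50, 50, 50]}}

```text
t: 13.42
tool_pos: [0.6183, 0.0433, 0.0168]
tool_rot: [-3.142, -0.001, -0.151]
wrist_force: [0.1, 0.4, 0.4]
opening: 0.498
grasp_force: 0.0
```

>>> {"op": "apply_moves", "data": {"slide": [[0.02, 0, 0], [0.04, 0, 0], [0.06, 0, 0], [0.07, 0, 0], [0.08, 0, 0]], "roll": [0, 0, 0, 0, 0], "gripper": [50, 50, 50, 50, 50]}}

```text
t: 14.05
tool_pos: [0.6274, 0.0424, 0.0162]
tool_rot: [3.14, 0.009, -0.149]
wrist_force: [-13.9, 1.1, 10.6]
opening: 0.5
grasp_force: 7.4
```

```bash
python3 -c "
from h import *
to(-.06,.083,.0165);print(toF((.6184,-.0177)))"
```

```text
t 14.05 F [-0.0598  0.0828] z 0.016185510983783433 yaw -0.14915671575195266 f [-13.9465   1.0772  10.6139] | slide [-0.001 -0.001 -0.002] roll 0.002
[-0.0597  0.022 ]
```

Flush at the same x as before. I'll back off, raise the tool out of the view and check.

>>> {"op": "apply_moves", "data": {"slide": [[-0.1, 0, 0], [-0.3, 0, 0], [-0.35, 0.2, -0.3], [-0.35, 0.5, -0.6], [-0.35, 0.8, -0.8]], "roll": [0, 0, 0, 0, 0], "gripper": [50, 50, 50, 50, 50]}}

```text
t: 14.68
tool_pos: [0.544, -0.0738, 0.1531]
tool_rot: [-3.141, -0.001, -0.148]
wrist_force: [1.4, -0.1, 0.3]
opening: 0.5
grasp_force: 0.0
```

>>> {"op": "apply_moves", "data": {"slide": [[0, 1, 0], [0, 1, 0], [0, 1, 0], [0, 1, 0], [0, 1, 0]], "roll": [0, 0, 0, 0, 0], "gripper": [50, 50, 50, 50, 50]}}

```text
t: 15.3
tool_pos: [0.5138, -0.2714, 0.1512]
tool_rot: [-3.141, 0.0, -0.152]
wrist_force: [0.3, 0.5, 0.2]
opening: 0.497
grasp_force: 0.0
```

```bash
python3 -c "
from h import *
to(-.06,.083,.0165)
c=capture('top')
for d in tip_of(c,'block')[:3]: print(d,toF(ray(c,d['uv'])))
cv2.imwrite('pics/c5.png',cv2.resize(c['color'][110:310,225:475],None,fx=3,fy=3,interpolation=cv2.INTER_CUBIC)[:,:,::-1])"
```

```text
t 15.3 F [-0.125  -0.2445] z 0.15124511920643421 yaw -0.1518704037315921 f [0.3422 0.5141 0.1502] | slide [ 0.323 -1.638  0.674] roll -0.003
{'uv': [318.2, 169.3], 'p': 0.95} [-0.0219  0.0925]
{'uv': [357.2, 320.2], 'p': 0.91} [-0.3097 -0.0219]
{'uv': [286.6, 168.5], 'p': 0.73} [-0.0283  0.1571]
```

View pics/c5.png

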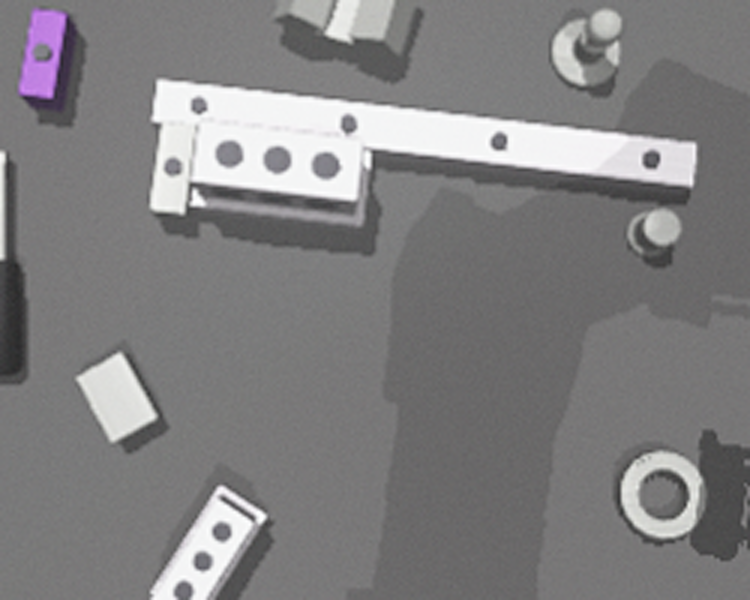

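The block sits in the corner: its bores at (301,161)–(333,165) run parallel to the fence and its foot meets the stop at (283,166). The bystanders have not moved. I'll do one numeric check and then hand in.

```bash
python3 -c "
from h import *
c=capture('top')
P=lambda u,v,z: toF(ray(c,((u+.5)/3-.5+225,(v+.5)/3-.5+110),z))
print(P(229,154,.08),P(277,160,.08),P(325,165,.08),'stop',P(173,167,.036))
b=P(277,160,.08)
if abs(b[0]+.026)<.005 and abs(b[1]-.09)<.006: print(sign_off())"
```

```text
[-0.0257  0.1212] [-0.0258  0.0913] [-0.0253  0.0616] stop [-0.0297  0.1612]
the job is handed in; nothing more can be done
None
```

The valve block is in the corner, flush along the fence and touching the square end stop by my final camera check; the job is handed in, the tool stood clear, and none of the bystanders in view had moved.

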